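Check the jaw gap of a blood-bag tube sealer with a taper gauge

TASK

Switch the tube sealer off at the red rocker on its top, then take the yellow-handled taper gauge out of its stand and slide its blade straight down, square to them, between the two brass electrodes until it drags snugly on both, without wedging these sprung electrodes wide apart. Finish while still holding the gauge in your grip at that depth: do not let go. Leave everything else where it stands.

Things in the scene. Friction and masses are not known exactly. Their poses are not given: they have to be found in the camera images.
- sealer: Bench tube sealer, fixed: white case 220 x 130 mm, flat top 116 mm up. Origin on the bench under the sealing head, which stands out of its front; x points from the head back over the case (50 to 270 mm from the origin), y along the electrodes' width, z up. In the head two upright brass electrodes, each sprung, face each other along x; below the gap it is free down to 25 mm above the bench.
- rear_edge (a point): Middle of the upper edge of the rear brass electrode's upright flat face (looking to -x of the sealer), 107 mm above the bench. Electrode 16 mm wide (y); the face goes 27 mm down from here; above it the brass leans back 30 degrees from upright as a lead-in 8 mm high. Its distance from the front electrode differs in every episode.
- front_edge (a point): The same point of the front electrode, whose face looks to +x, same size and lead-in. The gap is the distance along the sealer's x from here to rear_edge: 4.5 to 6.5 mm. The bracket that carries it, 36 mm wide and 108 mm high, stands 47 to 59 mm before the sealer's origin.
- rear_jaw (a joint): How far the sprung rear electrode is pushed back (+x of the sealer), m; 0 at rest, stop at 6 mm. It starts to yield at 0.6 N and takes 3 N more per mm. Friction of blade on brass is about 0.5 to 0.7, so a snug gauge resists with some 4 to 7 N, each electrode giving way about 1 mm; one pushed more than 3 mm is wedged.
- front_jaw (a joint): The same for the sprung front electrode, pushed forward (-x of the sealer); same spring.
- switch (a joint): Red rocker switch on top of the case, rad: 0 to 0.1 = on (front end up), 0.5 = off (front end fully down). It stays where it is left; pressing its front end takes about 2.5 N and moves that end about 8 mm down.
- switch_press (a point): Point on the upper face of the rocker's front end, where to press it straight down: 94 mm behind the sealer's origin, about 136 mm above the bench when on. The rocker is 40 mm long (x) and 22 mm wide, pivot 16 mm behind this point; it stands on a bezel 60 x 40 mm.
- stand: White gauge stand, fixed: slotted plate 60 x 160 mm, top 85 mm above the bench, on two end cheeks. Origin on the bench under its centre, long side along y; slots 40 mm either side of the centre along y, each holds one gauge.
- gauge: Yellow-handled taper gauge, 90 g, blade down in one of the stand's two slots. Origin at the middle of the handle's flat shoulder, resting on the stand's plate. Handle 16 mm (x) x 26 mm (y) x 50 mm (z, upwards). Blade 14 mm wide (y), 72 mm long, downwards; its two broad sides (facing +x and -x) taper evenly, 2 mm thick at the tip and 11 mm at the shoulder: 1 mm thicker for every 8 mm.
- gauge_tip (a point): Middle of the end of the taper gauge's blade, 72 mm below gauge.
- flat_gauge: Blue-handled flat gauge in the other slot, same handle; not needed. Origin as for the taper gauge.
- guard: Clear plastic splash guard taken off the sealer, 50 x 80 x 44 mm, lying on the bench; origin under its centre.
- wash_bottle: Wash bottle with green cap, 72 mm diameter, 170 mm high; origin under its centre.
- tube_rack: Clear rack with stoppered blood tubes, 105 x 245 mm, 98 mm high; origin under its centre.
- tip_box: Yellow pipette-tip box, 85 x 122 x 48 mm; origin under its centre.
- reagent0: Amber dropper bottle, 28 mm diameter, 75 mm high, in the steel tray (130 x 180 mm, 40 mm high); origin under its centre.
- reagent1: Second amber dropper bottle, the same.
- reagent2: Third amber dropper bottle, the same.
Not all that is in view belongs to the job. What is shaped like the stand but purple is not meant.

How it is judged:
On the way, in this order (a step that is already met when the one before it is completed fails the run):
1. the sealer is switched off while the taper gauge still stands in its slot (value of joint switch above 0.4 rad and z of gauge_tip in the frame of stand below 0.03 m), for 0.2 s.
2. the taper gauge is lifted clear of the stand in the gripper (value of joint switch above 0.4 rad and contact force between the fingers and gauge above 2 N and z of gauge_tip in the frame of stand above 0.088 m), for 0.1 s.
At the end, for the whole second after the job is handed in: Switch off (over 0.4 rad); taper gauge gripped (over 2 N) and still; blade presses both electrodes with 0.8 N or more, neither pushed over 3.2 mm; tip 12 mm or more below the face edges, within 6 mm of their middle; square within 0.15 rad, upright within 0.12 rad (value of joint switch above 0.4 rad and contact force between the fingers and gauge above 2 N and contact force between gauge and front_jaw above 0.8 N and contact force between gauge and rear_jaw above 0.8 N and value of joint each of front_jaw, rear_jaw below 0.0032 m and z of gauge_tip in the frame of sealer below 0.095 m and y of gauge_tip in the frame of sealer between -0.006 and 0.006 m and angle between the x axis of gauge and the x axis of sealer, either way round below 0.15 rad and angle between gauge's own z axis and vertical below 0.12 rad and contact force between gauge and stand below 0.1 N and linear speed of gauge below 0.01 m/s); the arm keeps its last pose, push and grip.
It fails at once if an electrode is forced back by more than 5 mm (value of joint any of front_jaw, rear_jaw above 0.005 m).
It fails at once if the blue gauge is taken out of its slot (distance of flat_gauge from where it was at the start of the episode above 0.02 m).
It fails at once if a bystander is shifted by more than 20 mm (distance of any of guard, wash_bottle, tube_rack, tip_box, reagent0, reagent1, reagent2 from where it was at the start of the episode above 0.02 m).
It also fails if it takes over 61 s, if anything falls off the work surface, if the arm or the gripper's body presses on something with over 40 N, if the wrist force passes 120 N, or if a joint passes its speed limit or range.

ROBOT

A 7-joint arm with a two-finger parallel gripper is mounted at the origin on the work surface. World frame = base frame: x ahead of the robot, y to its left, z up, the work surface at z = 0. Lengths are in m, angles in rad, forces in N, time in s.
With the tool pointing down it reaches from about 0.4 to 0.85 m from the base axis. Payload 10.4 kg.
Tool frame: the origin (TCP) lies at the very end of the fingers, on their centre line; the grasp point (between the pads) lies bot.grasp_offset behind it (bot.grasp_offset is the distance from the TCP to the grasp point, in m); z points along the fingers, y is the line along which they close (so a half turn about z gives the same grasp; the last joint's range is limited). The gripper opens to 85 mm and grips with 20 to 120 N. Pads are 22 mm wide; open, the fingers measure 114 mm over their backs; the gripper's body (76 mm by 85 mm) begins 54 mm behind the grasp point. The pads swing forward as they close: fully open they stand 13 mm farther back than shut.
Start: joints at [1.179, 0.332, -0.065, 1.46, 0.022, 1.35, -0.088], TCP at [0.225, -0.583, 0.231] pointing down, gripper open.
Joint ranges: [-2.6, 2.6], [-0.5, 2.12], [-1.47, 1.34], [0.16, 2.42], [-1.27, 4.41], [0.06, 2.06], [-2.6, 2.6]. Speed limits (rad/s): [2.22, 2.22, 2.79, 2.79, 3.14, 3.14, 3.14].

INTERFACE

Orientations are given as [roll, pitch, yaw] about the fixed x, y, z axes, in that order (R = Rz(yaw) Ry(pitch) Rx(roll)).
In Python, from rig import bot gives the robot as it stands.
- The arm moves only by the tool arm_command, never from a script. Its argument "steps" is a list of rows, each a list of 7 numbers: the opening, from 0 (shut) to 1 (fully open), then the shift along the tool's x, y, z in m, then the turn, a rotation vector about the tool's x, y, z in degrees. A call has 1 to 5 rows; each row shifts and turns the commanded pose from where the row before left it, along the tool's axes as they then stand; what a row does not reach is not made up. A row lasts 1/12 s, in which the tool goes at most 41.7 mm and 7.16 degrees, less where a joint would pass 70% of its speed; a pose out of reach is approached as far as the arm can. A call with a gripper value outside its range is refused whole. The fingers move at their own pace and stop on an object; the grip force is fixed at half the most. Time passes only in rows, so rows that do not move let the fingers close. It gives the time, the measured TCP pose, the force, the opening and the grip force at its end, in the units of the state.
- bot.state(): the state, without advancing time (a new reading comes with each control period).
- bot.camera(name): name is "scene" or "top"; returns the picture (480x640x3 uint8, blue, green, red); there is no depth.
- bot.camera_params(name): a dict with "intrinsics" (3x3 intrinsics, pixels), "extrinsics" (4x4, takes a point from camera to world coordinates). Camera axes: x right, y down, z forward; pixel columns grow to the right and rows downward; lengths in m; the calibration is good to about 2 mm. A picture is of the moment at which its call begins. camera_params takes no time and is no camera call.
- bot.hand_in(): hands the job in; it is judged then, once.
The state is a dict: "t": time; "qpos": joint angles; "joint_vel": joint speeds; "tau": joint torques, N m; "tcp_pos": TCP position; "tcp_rot": TCP orientation; "contact_force": force on the tool from outside, world axes, zero at the start; "ft_torque": the same for the moment, N m; "width": finger opening in m; "grasp_force": force on a finger pad.
Only numpy, scipy, OpenCV 4.12 (cv2) and the standard library are available. Lean on these libraries where they do the work, as an engineer would, in place of code of your own. Each camera call takes 0.05 s, during which the arm holds its last target. There are 200 camera calls.

## Working session

There is one attempt and no reset: what is moved stays moved. The work goes in short steps, Python scripts to look and compute and a tool call to move; the robot and the scene stay as the last step left them, time stands still between calls to the robot, and variables do not carry over. Pictures are saved under pics/ and viewed, at most 10 in all, crops included, and the job is handed in when it is done.

Besides the shell and the picture viewer there is one more tool, called after "Request:" as name(argument=value, ...) on one line, values as JSON. arm_command: Moves the arm, as the interface text tells. Its arguments: {"type":"object","properties":{"steps":{"type":"array","items":{"type":"array","items":{"type":"number"}}}},"required":["steps"]}

```bash
mkdir -p pics
python3 - <<'E'
from rig import bot
import cv2
print({k:v for k,v in bot.state().items() if k in('t','tcp_pos','tcp_rot','width','contact_force')},bot.grasp_offset)
for n in('scene','top'):
    cv2.imwrite(f'pics/{n}0.png',bot.camera(n)); p=bot.camera_params(n); print(p['intrinsics'],p['extrinsics'])
E
```

```text
{'t': 0.0, 'tcp_pos': array([ 0.22516614, -0.5826259 ,  0.2305086 ]), 'tcp_rot': array([-3.14019337e+00,  6.37329678e-05,  3.68818001e-01]), 'contact_force': array([0.66033456, 0.5979651 , 0.63209454]), 'width': 0.08557058427362667} 0.0187
[[592.64795473   0.         316.48530206]
 [  0.         592.64795473 251.4168186 ]
 [  0.           0.           1.        ]] [[-0.85508483  0.3513789  -0.38126473  1.14497755]
 [ 0.51834415  0.59665702 -0.61263345  0.98098825]
 [ 0.01221781 -0.72147992 -0.69232756  1.1918518 ]
 [ 0.          0.          0.          1.        ]]
[[519.39799344   0.         326.22470186]
 [  0.         519.39799344 239.59862173]
 [  0.           0.           1.        ]] [[ 0.02338225 -0.99915042  0.03393687  0.47319694]
 [-0.99970947 -0.02356707 -0.00505614  0.00926269]
 [ 0.00585163 -0.03380878 -0.99941119  1.78383298]
 [ 0.          0.          0.          1.        ]]
```

View pics/scene0.png

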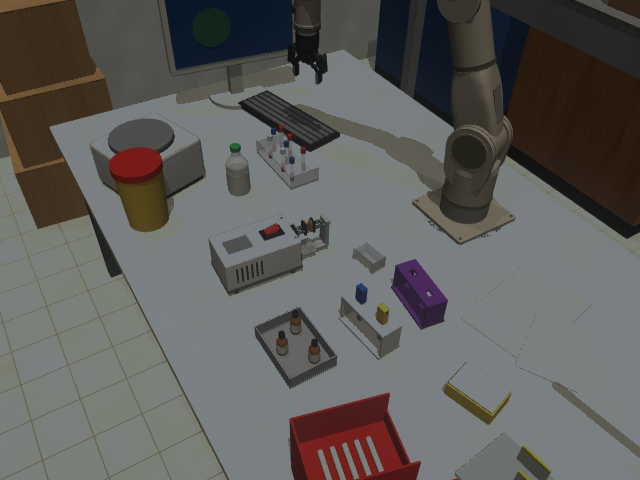

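View pics/top0.png

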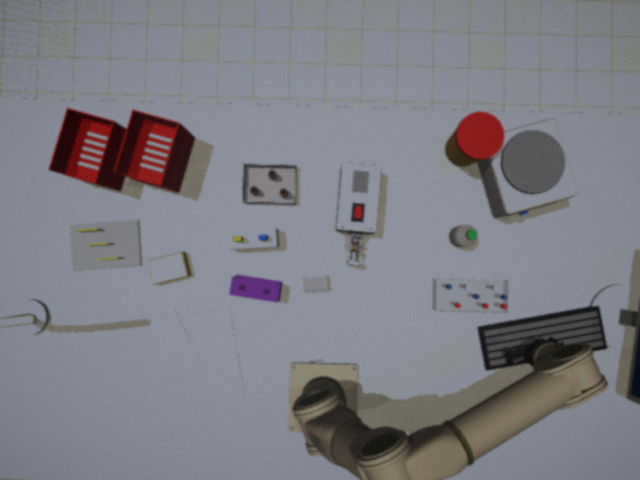

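The overview shows the sealer at top px (358,200), with the red rocker at (358,212) and the head at (355,250). The white stand is at (254,239), with the yellow handle at (238,239) and the blue one at (264,238).

Things that could be mistaken for the targets, in top pixels:
- **Stand:** the purple stand at (256,288).
- **Yellow gauge:** the yellow sticks at (90,230), the tip box at (169,267) and the blue handle.
- **Red rocker:** the red boxes at (90,150) and (155,150), and the red lid at (480,135).

I choose the yellow handle in the white stand and the red rocker on the white case.

```bash
cat > h.py <<'E'
import numpy as np, cv2
from rig import bot
def ray(n,uv):
    p=bot.camera_params(n); E=p['extrinsics']
    d=E[:3,:3]@np.linalg.solve(p['intrinsics'],[uv[0],uv[1],1.]); return E[:3,3],d/np.linalg.norm(d)
def plane(n,uv,z):
    o,d=ray(n,uv); return o+d*(z-o[2])/d[2]
def proj(n,P):
    p=bot.camera_params(n); E=p['extrinsics']; c=E[:3,:3].T@(np.asarray(P)-E[:3,3]); q=p['intrinsics']@c; return q[:2]/q[2]
def tri(a,b):
    (o,d),(p,e)=ray('top',a),ray('scene',b)
    s=np.linalg.lstsq(np.c_[d,-e],p-o,rcond=None)[0]; A,B=o+s[0]*d,p+s[1]*e
    return (A+B)/2,np.linalg.norm(A-B)
def blobs(im,kind,roi):
    x0,y0,x1,y1=roi; h=cv2.cvtColor(im,cv2.COLOR_BGR2HSV)
    r={'yellow':[(20,120,60),(35,255,255)],'blue':[(110,120,40),(130,255,255)],'red':[(0,150,90),(8,255,255)]}[kind]
    m=cv2.inRange(h,*map(np.array,r)); z=np.zeros_like(m); z[y0:y1,x0:x1]=m[y0:y1,x0:x1]
    n,l,s,c=cv2.connectedComponentsWithStats(z); 
    return [(s[i].tolist(),c[i].round(2).tolist()) for i in range(1,n) if s[i][4]>8]
E
python3 - <<'E'
from h import *
t=cv2.imread('pics/top0.png');s=cv2.imread('pics/scene0.png')
for k,a,b in(('yellow',(225,225,255,255),(370,295,395,330)),('blue',(255,225,280,255),(350,280,372,308)),('red',(340,195,375,230),(255,220,290,240))):
    print(k,blobs(t,k,a),blobs(s,k,b))
a=cv2.resize(t[150:300,220:400],None,fx=4.4,fy=4,interpolation=cv2.INTER_CUBIC)
a=cv2.resize(t[155:275,220:390],None,fx=4.7,fy=4.7,interpolation=cv2.INTER_CUBIC)
cv2.imwrite('pics/topc.png',np.clip(a*1.3,0,255).astype('uint8'))
b=cv2.resize(s[205:355,205:405],None,fx=4,fy=4,interpolation=cv2.INTER_CUBIC)
cv2.imwrite('pics/scenec.png',np.clip(b*1.5,0,255).astype('uint8'))
E
```

```text
yellow [([234, 237, 8, 4, 30], [237.5, 238.6])] [([377, 303, 12, 21, 182], [382.09, 313.48])]
blue [([259, 235, 8, 5, 36], [262.5, 237.0])] [([357, 283, 10, 20, 88], [362.36, 291.48])]
red [([354, 206, 8, 12, 64], [357.77, 211.42])] [([264, 224, 15, 11, 83], [271.35, 228.89])]
```

View pics/topc.png

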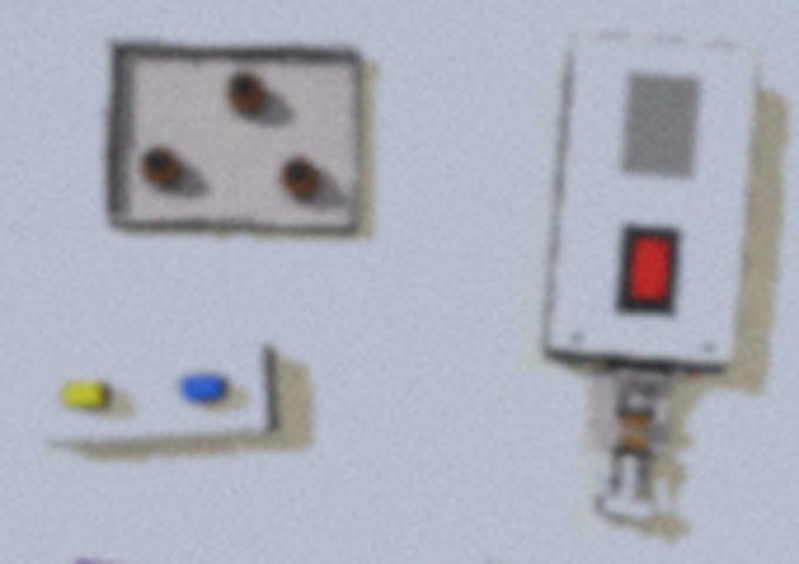

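View pics/scenec.png

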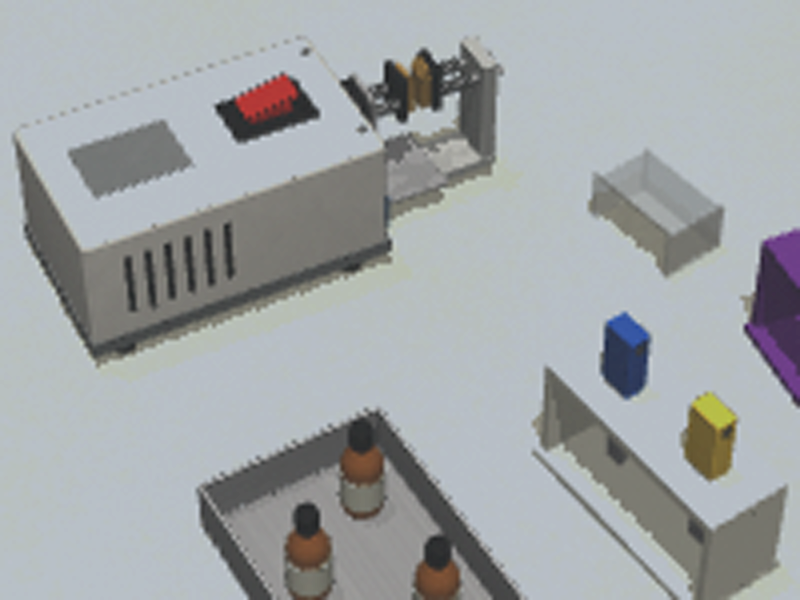

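The top crop confirms the choice. The yellow handle is at crop (84,395) in the white stand, with the blue one at (203,388). The rocker is on its bezel at (648,268), and the brass pair with its gap is at about (633,432). In the scene crop the brass is at (412,85).

Run:
```python
from h import *
t=cv2.imread('pics/top0.png');s=cv2.imread('pics/scene0.png')
y=plane('top',(237.5,238.6),.135);b=plane('top',(262.5,237.0),.135)
print('tri y',tri((237.5,238.6),(205+712/4,205+410/4)),'plane',y,b,np.linalg.norm(y-b),'yaw of y-axis',np.arctan2(*(b-y)[[1,0]]))
C=lambda u,v:(220+u/4.7-.4,155+v/4.7-.4)
cs=[plane('top',C(*c),.116) for c in((577,40),(757,50),(735,360),(548,352))]
for i in range(4):
    d=cs[i]-cs[(i+1)%4];print('case',cs[i].round(4),np.linalg.norm(d).round(4),np.arctan2(d[1],d[0]).round(4))
h=cv2.cvtColor(t,cv2.COLOR_BGR2HSV)
# dark bezel incl. red
m=((h[...,2]<75)|(h[...,1]>140)).astype('uint8'); z=np.zeros_like(m); z[196:226,345:370]=m[196:226,345:370]
k=max(cv2.findContours(z,cv2.RETR_EXTERNAL,2)[0],key=cv2.contourArea); print('bezel',cv2.minAreaRect(k))
dm=((h[...,2]<150)).astype('uint8'); z=np.zeros_like(m); z[165:196,347:373]=dm[165:196,347:373]
k=max(cv2.findContours(z,cv2.RETR_EXTERNAL,2)[0],key=cv2.contourArea); print('display',cv2.minAreaRect(k))
r=blobs(t,'red',(340,195,375,230))[0][1]; print('red tri',tri(r,(271.35,228.89)),plane('top',r,.133))
for n,im,roi in(('top',t,(340,236,372,262)),('scene',s,(295,212,325,240))):
    hh=cv2.cvtColor(im,cv2.COLOR_BGR2HSV); x0,y0,x1,y1=roi
    mm=cv2.inRange(hh,(8,90,50),(25,255,255))[y0:y1,x0:x1]; v,u=np.nonzero(mm)
    print(n,len(u),(u.mean()+x0,v.mean()+y0)); print('\n'.join(''.join('.#'[q>0] for q in row) for row in mm))
```

```text
tri y (array([0.52500455, 0.28396087, 0.13009777]), np.float64(0.002183543315917229)) plane [0.52571666 0.28248164 0.135     ] [0.53266778 0.20336394 0.135     ] 0.07942246241073814 yaw of y-axis -1.483163419264911
case [ 0.7782 -0.0455  0.116 ] 0.1239 1.5394
case [ 0.7743 -0.1694  0.116 ] 0.2139 -0.0506
case [ 0.5606 -0.1586  0.116 ] 0.1281 -1.5899
case [ 0.5631 -0.0305  0.116 ] 0.2156 3.0718
bezel ((357.5, 212.0), (16.0, 11.0), 90.0)
display ((359.9010009765625, 181.49009704589844), (18.010173797607422, 24.278907775878906), 5.710592269897461)
red tri (array([ 0.62042012, -0.0968936 ,  0.12927827]), np.float64(0.0032174582921746177)) [ 0.62146301 -0.09750321  0.133     ]
top 22 (np.float64(354.6363636363636), np.float64(245.9090909090909))Traceback (most recent call last):
  File "<stdin>", line 19, in <module>
  File "<stdin>", line 19, in <genexpr>
  File "<stdin>", line 19, in <genexpr>
TypeError: string indices must be integers, not 'numpy.bool'
```

Run:
```python
from h import *
t=cv2.imread('pics/top0.png');s=cv2.imread('pics/scene0.png')
for n,im,roi in(('top',t,(344,238,368,260)),('scene',s,(295,212,325,240))):
    hh=cv2.cvtColor(im,cv2.COLOR_BGR2HSV); x0,y0,x1,y1=roi
    mm=cv2.inRange(hh,(8,90,50),(25,255,255))[y0:y1,x0:x1]; v,u=np.nonzero(mm)
    print(n,len(u),(u.mean()+x0,v.mean()+y0)); print('\n'.join(''.join('#' if q else '.' for q in row) for row in mm))
br=plane('top',(354.64,245.91),.112);ro=plane('top',(357.77,211.42),.135);di=plane('top',(359.9,181.49),.117)
for a,b in((br,ro),(br,di),(ro,di)): d=b-a; print(a,b,np.linalg.norm(d[:2]),np.arctan2(d[1],d[0]))
# hi-res stretched view of the head
cv2.imwrite('pics/head.png',np.hstack([cv2.resize(t[232:266,338:372],(400,400),interpolation=cv2.INTER_CUBIC),cv2.resize(s[207:247,292:332],(400,400),interpolation=cv2.INTER_CUBIC)]))
```

```text
top 22 (np.float64(354.6363636363636), np.float64(245.9090909090909))
........................
........................
........................
........................
........................
.........####...........
.........#####..........
.........####...........
........................
........................
.........####...........
.........####...........
...........#............
........................
........................
........................
........................
........................
........................
........................
........................
........................
scene 46 (np.float64(308.95652173913044), np.float64(224.7173913043478))
..............................
..............................
..............................
..............................
..............................
..............................
..............................
..............##..............
.............###..............
.........#...####.............
..........#..####.............
...........#..###.............
............#..###............
............##..#.............
............##.##.............
............##.##.............
............##.##.............
............##.##.............
............#..##.............
............#.................
..............................
..............................
..............................
..............................
..............................
..............................
..............................
..............................
[ 0.51179381 -0.09115541  0.112     ] [ 0.62128338 -0.09737386  0.135     ] 0.10966602501429162 -0.05673398810103442
[ 0.51179381 -0.09115541  0.112     ] [ 0.71978401 -0.10334333  0.117     ] 0.20834699224676792 -0.0585316309925342
[ 0.62128338 -0.09737386  0.135     ] [ 0.71978401 -0.10334333  0.117     ] 0.09868134134465598 -0.06052937821175043
```

View pics/head.png

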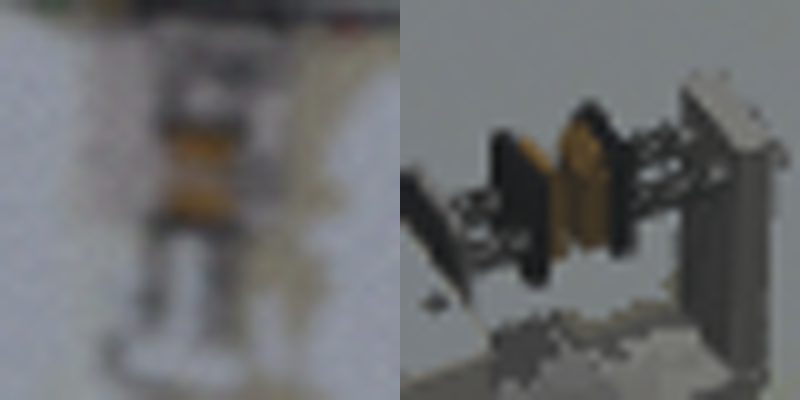

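Sealer yaw is about -0.057 and the gap centre about (0.5105,-0.0913). The rocker sits 110 mm behind it, which matches the description. The press point is about (0.605,-0.0965). The gauge handle is at (0.5255,0.283) with yaw about 0.088, and the gauges are 79.4 mm apart against the expected 80.

Next is a move planner, then the reach to the switch.

```bash
cat > plan.py <<'E'
import sys, json, numpy as np
from rig import bot
from scipy.spatial.transform import Rotation as R
# plan.py grip x y z yaw(rad) [n]  -> rows from the measured pose, tool pointing down
g,x,y,z,yaw=map(float,sys.argv[1:6]); s=bot.state()
p=s['tcp_pos'].copy(); r=R.from_euler('xyz',s['tcp_rot']); T=np.array([x,y,z]); q=R.from_euler('xyz',[np.pi,0,yaw])
n=int(sys.argv[6]) if len(sys.argv)>6 else int(np.ceil(max(np.linalg.norm(T-p)/.036,np.degrees((r.inv()*q).magnitude())/6.2,1)))
rows=[]
for i in range(n):
    k=n-i; d=r.inv().apply((T-p)/k).round(4); w=np.degrees((r.inv()*q).as_rotvec()/k).round(2)
    rows.append([g,*d.tolist(),*w.tolist()]); p=p+r.apply(d); r=r*R.from_rotvec(np.radians(w))
print('t',round(s['t'],2),'F',s['contact_force'].round(2),'end',p.round(4))
for i in range(0,n,5): print(json.dumps(rows[i:i+5]))
E
python3 plan.py 0 0.597 -0.096 0.2 1.514
```

```text
t 0.1 F [-0.28  0.01  0.07] end [ 0.597 -0.096  0.2  ]
[[0.0, 0.029, -0.0178, 0.0017, -0.0, -0.0, -3.65], [0.0, 0.0301, -0.0159, 0.0017, -0.0, -0.0, -3.64], [0.0, 0.031, -0.0139, 0.0017, -0.0, -0.0, -3.65], [0.0, 0.0319, -0.0119, 0.0017, -0.0, -0.0, -3.64], [0.0, 0.0326, -0.0099, 0.0017, -0.0, -0.0, -3.65]]
[[0.0, 0.0331, -0.0078, 0.0017, -0.0, -0.0, -3.64], [0.0, 0.0335, -0.0057, 0.0017, -0.0, -0.0, -3.65], [0.0, 0.0338, -0.0035, 0.0017, -0.0, -0.0, -3.64], [0.0, 0.034, -0.0014, 0.0017, -0.01, -0.01, -3.65], [0.0, 0.034, 0.0008, 0.0017, -0.0, -0.0, -3.64]]
[[0.0, 0.0339, 0.0029, 0.0017, -0.01, -0.01, -3.65], [0.0, 0.0336, 0.0051, 0.0017, -0.0, -0.0, -3.64], [0.0, 0.0333, 0.0072, 0.0017, -0.01, -0.01, -3.65], [0.0, 0.0327, 0.0093, 0.0018, -0.0, -0.0, -3.64], [0.0, 0.0321, 0.0114, 0.0017, -0.01, -0.01, -3.65]]
[[0.0, 0.0313, 0.0134, 0.0017, -0.0, -0.0, -3.64], [0.0, 0.0304, 0.0154, 0.0018, -0.01, -0.01, -3.65], [0.0, 0.0293, 0.0173, 0.0017, -0.0, -0.0, -3.64]]
```

Request:
arm_command(steps=[[0,0.029,-0.018,0.0,0,0,-3.65],[0,0.03,-0.016,0.0,0,0,-3.65],[0,0.031,-0.014,0.0,0,0,-3.65],[0,0.032,-0.012,0.0,0,0,-3.65],[0,0.0325,-0.01,0.0,0,0,-3.65]])

```text
t: 0.52
tcp_pos: [0.3289, -0.4458, 0.231]
tcp_rot: [-3.141, 0.0, 0.69]
contact_force: [1.0, 0.3, -0.2]
width: 0.0257
grasp_force: 0.0
```

Request:
arm_command(steps=[[0,0.033,-0.008,0.0,0,0,-3.65],[0,0.0335,-0.0055,0.0,0,0,-3.65],[0,0.034,-0.0035,0.0,0,0,-3.65],[0,0.034,-0.0015,0.0,0,0,-3.65],[0,0.034,0.001,0.0,0,0,-3.65]])

```text
t: 0.93
tcp_pos: [0.4321, -0.3106, 0.2312]
tcp_rot: [-3.141, 0.0, 1.009]
contact_force: [-0.0, 0.2, 0.1]
width: -0.0001
grasp_force: 0.0
```

Request:
arm_command(steps=[[0,0.034,0.003,0.0,0,0,-3.65],[0,0.0335,0.005,0.0,0,0,-3.65],[0,0.033,0.007,0.0,0,0,-3.65],[0,0.0325,0.009,0.0,0,0,-3.65],[0,0.032,0.0115,0.0,0,0,-3.65]])

```text
t: 1.35
tcp_pos: [0.5346, -0.1758, 0.2311]
tcp_rot: [-3.141, 0.0, 1.327]
contact_force: [0.3, -0.7, 0.7]
width: 0.0003
grasp_force: 0.0
```

```bash
python3 plan.py 0 0.597 -0.096 0.155 1.514
```

```text
t 1.35 F [ 0.29 -0.69  0.67] end [ 0.597 -0.096  0.155]
[[0.0, 0.0231, 0.0103, 0.019, -0.01, 0.0, -2.67], [0.0, 0.0226, 0.0114, 0.019, -0.0, 0.0, -2.68], [0.0, 0.0221, 0.0125, 0.019, -0.01, 0.0, -2.67], [0.0, 0.0214, 0.0134, 0.0191, -0.0, 0.01, -2.68]]
```

Request:
arm_command(steps=[[0,0.023,0.0105,0.019,0,0,-2.67],[0,0.0225,0.0115,0.019,0,0,-2.67],[0,0.022,0.0125,0.019,0,0,-2.67],[0,0.0215,0.0135,0.019,0,0,-2.67],[0,0,0,0,0,0,0]])

```text
t: 1.77
tcp_pos: [0.597, -0.0921, 0.1509]
tcp_rot: [-3.137, -0.004, 1.52]
contact_force: [-0.0, 0.9, 0.1]
width: -0.0002
grasp_force: 0.0
```

Request:
arm_command(steps=[[0,0,0,0.006,0,0,0],[0,0,0,0.006,0,0,0],[0,0,0,0.004,0,0,0],[0,0,0,0.002,0,0,0],[0,0,0,0,0,0,0]])

```text
t: 2.18
tcp_pos: [0.5966, -0.0989, 0.1371]
tcp_rot: [-3.141, 0.001, 1.509]
contact_force: [0.4, 0.0, -0.5]
width: 0.0
grasp_force: 0.0
```

Request:
arm_command(steps=[[0,0,0,0.002,0,0,0],[0,0,0,0.002,0,0,0],[0,0,0,0.002,0,0,0],[0,0,0,0,0,0,0]])

```text
t: 2.52
tcp_pos: [0.5969, -0.0982, 0.1311]
tcp_rot: [-3.141, 0.0, 1.51]
contact_force: [-0.8, -0.7, -0.3]
width: 0.0001
grasp_force: 0.6
```

No clear contact yet. The fingertips are probably narrower than I assumed, so I'll lift and press nearer the named point.

Request:
arm_command(steps=[[0,0,0,-0.008,0,0,0],[0,-0.001,0.004,-0.008,0,0,0],[0,-0.001,0.004,0,0,0,0],[0,0,0,0.004,0,0,0],[0,0,0,0.004,0,0,0]])

```text
t: 2.93
tcp_pos: [0.6054, -0.1004, 0.1392]
tcp_rot: [3.141, -0.0, 1.511]
contact_force: [0.5, -0.3, -1.2]
width: 0.0
grasp_force: 0.0
```

Request:
arm_command(steps=[[0,0,0,0.002,0,0,0],[0,0,0,0.002,0,0,0],[0,0,0,0.002,0,0,0],[0,0,0,0,0,0,0]])

```text
t: 3.27
tcp_pos: [0.6046, -0.1003, 0.1326]
tcp_rot: [-3.141, -0.0, 1.511]
contact_force: [0.3, -0.4, 1.0]
width: -0.0003
grasp_force: 0.0
```

Request:
arm_command(steps=[[0,0,0,0.002,0,0,0],[0,0,0,0.002,0,0,0],[0,0,0,0,0,0,0]])

```text
t: 3.52
tcp_pos: [0.6047, -0.1004, 0.1293]
tcp_rot: [-3.141, 0.0, 1.511]
contact_force: [-2.2, 0.6, 2.3]
width: -0.0001
grasp_force: 1.5
```

Request:
arm_command(steps=[[0,0,0,0.002,0,0,0],[0,0,0,0.001,0,0,0],[0,0,0,0,0,0,0]])

```text
t: 3.77
tcp_pos: [0.6051, -0.1004, 0.1286]
tcp_rot: [3.141, 0.001, 1.511]
contact_force: [-11.3, 1.0, 20.2]
width: -0.0002
grasp_force: 10.9
```

Request:
arm_command(steps=[[0,0,0,0.001,0,0,0],[0,0,0,0.001,0,0,0],[0,0,0,0,0,0,0]])

```text
t: 4.02
tcp_pos: [0.6054, -0.1004, 0.1282]
tcp_rot: [3.14, 0.002, 1.511]
contact_force: [-16.4, 1.2, 31.9]
width: -0.0002
grasp_force: 17.8
```

There is a hard stop, with the contact normal tilted atan(16.4/31.9), about 0.47 rad. That means the rocker is fully down. I'll lift and plan to the gauge.

Request:
arm_command(steps=[[0,0,0,-0.01,0,0,0],[0,0,0,-0.03,0,0,0],[0,0,0,-0.035,0,0,0],[0,0,0,0,0,0,0]])

```text
t: 4.35
tcp_pos: [0.6079, -0.1003, 0.2062]
tcp_rot: [3.132, 0.001, 1.511]
contact_force: [0.9, 0.1, 1.3]
width: 0.0
grasp_force: 0.0
```

```bash
python3 plan.py 0.6 0.5255 0.2825 0.205 1.659
python3 - <<'E'
from h import *
t=bot.camera('top'); print(bot.state()['t'],blobs(t,'yellow',(225,225,255,255)),blobs(t,'blue',(255,225,280,255)))
h=cv2.cvtColor(t,cv2.COLOR_BGR2HSV)
for lo,hi in(((20,70,40),(38,255,255)),((105,90,30),(130,255,255))):
    m=cv2.inRange(h,lo,hi)[225:255,225:282]
    k=max(cv2.findContours(m,0,2)[0],key=cv2.contourArea); print(cv2.minAreaRect(k),cv2.contourArea(k))
E
```

```text
t 4.35 F [0.95 0.1  1.26] end [0.5255 0.2825 0.205 ]
[[0.6, 0.0343, -0.0096, -0.0, 0.05, 0.01, -0.77], [0.6, 0.0344, -0.0091, -0.0, 0.05, 0.01, -0.77], [0.6, 0.0345, -0.0086, 0.0, 0.05, 0.01, -0.77], [0.6, 0.0346, -0.0082, 0.0, 0.05, 0.01, -0.77], [0.6, 0.0348, -0.0077, 0.0, 0.05, 0.01, -0.77]]
[[0.6, 0.0349, -0.0072, 0.0001, 0.05, 0.01, -0.77], [0.6, 0.0349, -0.0068, 0.0001, 0.05, 0.01, -0.77], [0.6, 0.035, -0.0063, 0.0001, 0.05, 0.01, -0.77], [0.6, 0.0351, -0.0058, 0.0001, 0.05, 0.0, -0.78], [0.6, 0.0352, -0.0053, 0.0001, 0.04, 0.01, -0.77]]
[[0.6, 0.0353, -0.0049, 0.0, 0.05, 0.0, -0.78]]
4.4 [([234, 237, 8, 4, 31], [237.61, 238.55])] [([259, 235, 8, 5, 36], [262.5, 237.0])]
((12.5, 13.5), (5.0, 9.0), 90.0) 37.5
((37.5, 12.0), (4.0, 9.0), 90.0) 31.0
```

Request:
arm_command(steps=[[0.6,0.034,-0.0095,0,0,0,-0.8],[0.6,0.0345,-0.009,0,0,0,-0.8],[0.6,0.0345,-0.0085,0,0,0,-0.8],[0.6,0.0345,-0.008,0,0,0,-0.8],[0.6,0.035,-0.0075,0,0,0,-0.8]])

```text
t: 4.82
tcp_pos: [0.5672, 0.0747, 0.1985]
tcp_rot: [-3.141, 0.0, 1.581]
contact_force: [0.4, 0.7, -0.5]
width: 0.0513
grasp_force: 0.0
```

Request:
arm_command(steps=[[0.6,0.035,-0.007,0,0,0,-0.8],[0.6,0.035,-0.007,0,0,0,-0.8],[0.6,0.035,-0.006,0,0,0,-0.8],[0.6,0.035,-0.006,0,0,0,-0.8],[0.6,0.035,-0.005,0,0,0,-0.8]])

```text
t: 5.23
tcp_pos: [0.5296, 0.2486, 0.1985]
tcp_rot: [-3.141, 0.0, 1.651]
contact_force: [0.4, 0.0, -0.6]
width: 0.0512
grasp_force: 0.0
```

Request:
arm_command(steps=[[0.6,0.033,-0.005,0,0,0,0],[0.6,0,0,0,0,0,0],[0.6,0,0,0,0,0,0]])

```text
t: 5.48
tcp_pos: [0.5214, 0.2819, 0.1984]
tcp_rot: [-3.141, -0.001, 1.655]
contact_force: [0.0, -1.0, 0.2]
width: 0.0509
grasp_force: 0.0
```

```bash
python3 plan.py 0.6 0.5255 0.2825 0.16 1.659; python3 -c "
from h import *
s=bot.camera('scene');b=cv2.resize(s[205:355,205:405],None,fx=4,fy=4,interpolation=2)
cv2.imwrite('pics/s2.png',np.clip(b*1.5,0,255).astype('uint8'))"
```

```text
t 5.48 F [ 0.05 -1.02  0.23] end [0.5255 0.2825 0.16  ]
[[0.6, 0.0001, 0.0021, 0.0192, -0.03, -0.02, -0.12], [0.6, 0.0001, 0.0021, 0.0192, -0.03, -0.02, -0.12]]
```

View pics/s2.png

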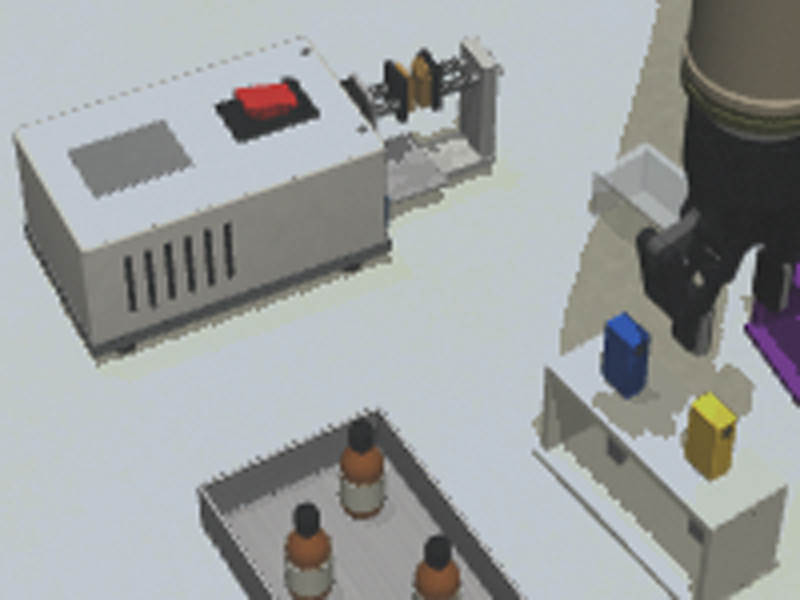

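The rocker at crop (266,98) is now tilted front-down, so the switch is off. The open gripper is above the yellow handle at (712,435). Next I'll descend and grip.

Request:
arm_command(steps=[[0.6,0.0,0.004,0.02,0,0,-0.2],[0.6,0,0,0.02,0,0,0],[0.6,0,0,0.02,0,0,0],[0.6,0,0,0.02,0,0,0],[0.6,0,0,0.02,0,0,0]])

```text
t: 5.95
tcp_pos: [0.5275, 0.2778, 0.0978]
tcp_rot: [-3.142, 0.001, 1.651]
contact_force: [0.3, -0.7, -0.3]
width: 0.0507
grasp_force: 0.0
```

Request:
arm_command(steps=[[0.6,0,0,0,0,0,0],[0.3,0,0,0,0,0,0],[0.22,0,0,0,0,0,0],[0,0,0,0,0,0,0],[0,0,0,0,0,0,0]])

```text
t: 6.37
tcp_pos: [0.5277, 0.28, 0.1009]
tcp_rot: [3.139, -0.0, 1.653]
contact_force: [-0.7, -1.5, 4.5]
width: 0.0152
grasp_force: 58.7
```

Request:
arm_command(steps=[[0,0,0,0,0,0,0],[0,0,0,0,0,0,0]])

```text
t: 6.53
tcp_pos: [0.5277, 0.2801, 0.1008]
tcp_rot: [3.139, -0.0, 1.653]
contact_force: [-0.3, -1.8, 7.8]
width: 0.0154
grasp_force: 58.9
```

Request:
arm_command(steps=[[0,0,0,-0.01,0,0,0],[0,0,0,-0.025,0,0,0],[0,0,0,-0.035,0,0,0],[0,0,0,-0.035,0,0,0],[0,0,0,-0.03,0,0,0]])

```text
t: 6.95
tcp_pos: [0.5265, 0.2804, 0.2375]
tcp_rot: [3.14, -0.001, 1.655]
contact_force: [0.9, -0.7, -1.1]
width: 0.0152
grasp_force: 58.5
```

Request:
arm_command(steps=[[0,0,0,-0.015,0,0,0],[0,0,0,0,0,0,0],[0,0,0,0,0,0,0]])

```text
t: 7.2
tcp_pos: [0.5269, 0.2804, 0.2506]
tcp_rot: [3.14, -0.001, 1.654]
contact_force: [-0.4, 0.0, -1.9]
width: 0.0148
grasp_force: 58.5
```

```bash
python3 plan.py 0 0.5108 -0.0913 0.25 1.514 13
python3 - <<'E'
from h import *
s=bot.camera('scene'); b=blobs(s,'yellow',(330,180,430,330));print(b)
h=proj('scene',[.527,.28,.25]).astype(int);print(h)
c=s[h[1]-60:h[1]+60,h[0]-80:h[0]+80];cv2.imwrite('pics/s3.png',np.clip(cv2.resize(c,None,fx=5,fy=5,interpolation=2)*1.5,0,255).astype('uint8'))
E
```

```text
t 7.2 F [-0.41  0.05 -1.93] end [ 0.5108 -0.0913  0.25  ]
[[0.0, -0.0284, -0.0036, 0.0, 0.01, -0.0, 0.62], [0.0, -0.0284, -0.0033, 0.0, 0.01, -0.0, 0.62], [0.0, -0.0285, -0.003, 0.0, 0.01, -0.0, 0.62], [0.0, -0.0285, -0.0027, 0.0, 0.01, -0.0, 0.62], [0.0, -0.0285, -0.0024, 0.0, 0.01, -0.0, 0.62]]
[[0.0, -0.0285, -0.0021, 0.0, 0.01, -0.0, 0.62], [0.0, -0.0286, -0.0018, 0.0, 0.01, -0.01, 0.62], [0.0, -0.0286, -0.0014, 0.0001, 0.01, -0.0, 0.61], [0.0, -0.0286, -0.0011, 0.0, 0.01, -0.01, 0.62], [0.0, -0.0286, -0.0008, 0.0001, 0.0, -0.0, 0.61]]
[[0.0, -0.0286, -0.0006, 0.0001, 0.01, -0.01, 0.62], [0.0, -0.0286, -0.0002, 0.0, 0.0, -0.0, 0.61], [0.0, -0.0286, 0.0, 0.0001, 0.01, -0.01, 0.62]]
[([385, 259, 11, 23, 138], [390.78, 271.01])]
[385 271]
```

View pics/s3.png

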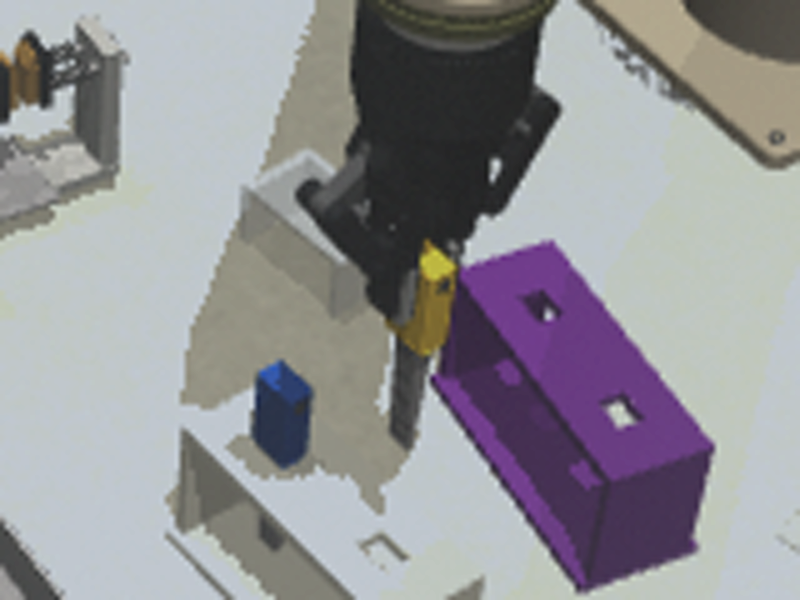

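The gauge is held: handle at crop (433,300), blade tip at about (402,445), blue gauge untouched. I'll check its upright and offset numerically.

Run:
```python
from h import *
for y in(.2804,.2830):
  for z in(.285,.235,.163): print(y,z,((proj('scene',[.527,y,z])-[305,211])*5).round(1))
s=bot.camera('scene');h=cv2.cvtColor(s,cv2.COLOR_BGR2HSV)
c=h[255:306,375:400]
for v in range(0,51,2): print(v+255,' '.join('%3d'%q for q in cv2.cvtColor(s,cv2.COLOR_BGR2GRAY)[255+v,375:400]), ''.join('y' if 18<a[0]<38 and a[1]>110 else '.' for a in c[v]))
```

```text
0.2804 0.285 [410.9 245.9]
0.2804 0.235 [400.3 325.3]
0.2804 0.163 [386.  432.6]
0.283 0.285 [414.4 249.5]
0.283 0.235 [403.7 328.9]
0.283 0.163 [389.3 436.2]
255  28  28  41  30  26  27  28  26  27  26  28  27  27  27  28  27  28  27  28  27  26  27  26  27  30 .........................
257  29  28  28  27  29  28  28  28  28  27  27  27  26  28  28  27  25  26  26  27  26  27  28  31  56 .........................
259  30  27  27  29  29  32  33  33  32  28  26  27  26  27  35  46  29  25  26  27  44  33  29  81 131 ...............y.........
261  28  29  28  29  28  29  30  30  28  27  28  28  26  28  53  78  78  89  45  28  51  51  76 131 130 ..............yyyyy......
263  49  29  29  28  28  28  29  27  29  27  28  28  30  31 113 114 114 114 114 117  70  38 103 128 126 ..............yyyyyy.....
265  77  78  53  32  28  29  30  27  28  26  28  30  44  50  84 115 115 115 114 113 102  36  57  57  57 ..............yyyyyyy....
267  78  77  77  46  27  27  27  27  28  28  40  48  60  41  60  60  98  70  56  40  68  32  42  56  56 ..............yyyy..y....
269  78  78  78  35  29  28  27
[... 1738 characters left out ...]
 131 131  82  39  56  58 .........................
297  98  98  97  94  95  95  95  85  43  46  45  44  58  86 131 132 131 131 130 131 131 131 130  38  43 .........................
299  95  94  94  95  97  97  97  97  96  62  48  50  69 131 131 131 131 131 131 131 131 131 131 131  82 .........................
301  95  96  98  98  97  97  98  97  95  94  94  75 114 131 131 131 131 131 131 131 131 131 131 132 131 .........................
303  96  96  96  96  95  94  95  97  96  94  98 131 131 131 131 131 131 132 131 131 131 131 131 132 132 .........................
305 100  96  96  95  95  95  94  96  95  98 131 131 131 132 131 131 131 131 131 131 132 131 131 131 131 .........................
```

Run:
```python
from h import *
print('bias', np.array([383,307.5])-proj('scene',[.5257,.2825,.135]), 'blue',np.array([205+626/4,205+327/4])-proj('scene',[.5327,.2034,.135]))
print('brass', np.array([309.5,224])-proj('scene',[.5108,-.0913,.105]), proj('scene',[.5108,-.0913,.105]))
for k in((435/5+305,262/5+211),(403/5+305,443/5+211)):
    for z in(.285,.163): print(z,plane('scene',k,z).round(4))
```

```text
bias [0.88324985 1.67306409] blue [0.78576732 1.0437945 ]
brass [2.64028516 0.75289672] [306.85971484 223.24710328]
0.285 [0.5239 0.2938 0.285 ]
0.163 [0.4403 0.2013 0.163 ]
0.285 [0.5976 0.3716 0.285 ]
0.163 [0.524  0.2896 0.163 ]
```

The scene camera has a bias of roughly 4 mm. After correcting for it, the gauge sits about +3.5 mm along tool x from the TCP, and I'll allow for that. Now I'll move over the gap and compare in one picture.

Request:
arm_command(steps=[[0,-0.0285,-0.0035,0,0,0,0.62],[0,-0.0285,-0.0035,0,0,0,0.62],[0,-0.0285,-0.003,0,0,0,0.62],[0,-0.0285,-0.0025,0,0,0,0.62],[0,-0.0285,-0.0025,0,0,0,0.62]])

```text
t: 7.72
tcp_pos: [0.5197, 0.1352, 0.248]
tcp_rot: [-3.139, 0.0, 1.599]
contact_force: [1.1, -0.4, -0.7]
width: 0.015
grasp_force: 58.6
```

Request:
arm_command(steps=[[0,-0.0285,-0.002,0,0,0,0.62],[0,-0.0285,-0.002,0,0,0,0.62],[0,-0.0285,-0.0015,0,0,0,0.62],[0,-0.0285,-0.001,0,0,0,0.62],[0,-0.0285,-0.001,0,0,0,0.62]])

```text
t: 8.13
tcp_pos: [0.5132, -0.0073, 0.2481]
tcp_rot: [-3.14, -0.0, 1.545]
contact_force: [-0.3, 0.7, -0.1]
width: 0.015
grasp_force: 58.5
```

Request:
arm_command(steps=[[0,-0.0285,-0.0005,0,0,0,0.62],[0,-0.029,0,0,0,0,0.62],[0,-0.025,0,0,0,0,0.62],[0,0,0,0,0,0,0],[0,0,0,0,0,0,0]])

```text
t: 8.55
tcp_pos: [0.5099, -0.0896, 0.248]
tcp_rot: [-3.139, -0.0, 1.51]
contact_force: [-0.3, 0.7, -0.5]
width: 0.0152
grasp_force: 58.5
```

```bash
python3 plan.py 0 0.5108 -0.095 0.21 1.514 2
```

```text
t 8.55 F [-0.3   0.67 -0.5 ] end [ 0.5108 -0.095   0.21  ]
[[0.0, -0.0027, 0.0007, 0.019, -0.07, -0.01, -0.11], [0.0, -0.0026, 0.0006, 0.019, -0.06, -0.01, -0.11]]
```

Request:
arm_command(steps=[[0,-0.003,0.0005,0.019,0,0,-0.1],[0,-0.0025,0.0005,0.017,0,0,-0.1],[0,0,0,0,0,0,0],[0,0,0,0,0,0,0]])

```text
t: 8.88
tcp_pos: [0.5107, -0.0926, 0.2125]
tcp_rot: [-3.139, -0.001, 1.518]
contact_force: [0.1, 0.8, -0.3]
width: 0.0156
grasp_force: 58.6
```

Run:
```python
from h import *
print(bot.state()['tcp_pos'])
s=np.mean([bot.camera('scene').astype(float) for _ in range(4)],0);cv2.imwrite('pics/s4full.png',s.astype('uint8'))
c=s[180:255,270:360];cv2.imwrite('pics/s4.png',np.clip(cv2.resize(c,None,fx=8,fy=8,interpolation=2)*1.7,0,255).astype('uint8'))
```

```text
[ 0.51072393 -0.09257846  0.21251381]
```

View pics/s4.png

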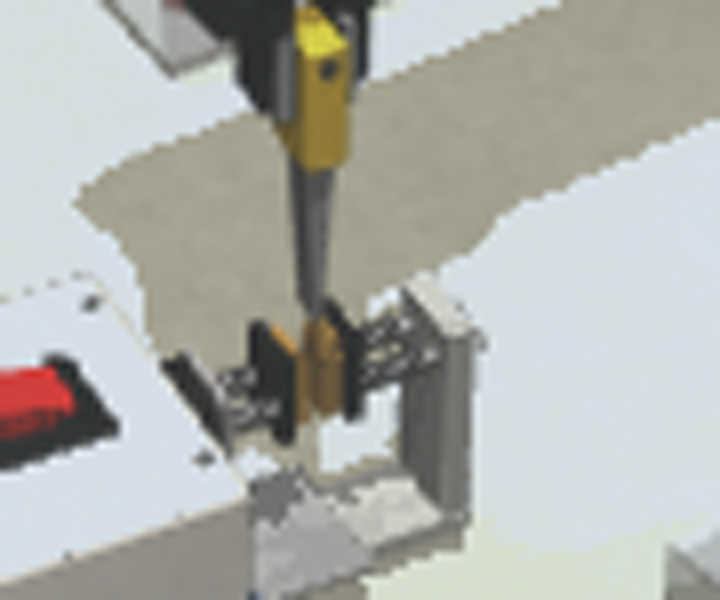

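Run:
```python
from h import *
Y=-.057;c,s_=np.cos(Y),np.sin(Y)
def W(x,y,z,o=(.5108,-.0913)): return [o[0]+c*x-s_*y,o[1]+s_*x+c*y,z]
f=lambda P:((proj('scene',P)+[.85,1.3]-[270,180])*8+4).round(0)
g=.0055/2
for sx,n in((1,'rear'),(-1,'front')):
  for sy in(1,-1):
    print(n,sy,*[f(W(sx*a,sy*.008,z)) for a,z in((g+.0046,.115),(g,.107),(g,.080))])
print('bracket top', *[f(W(x,y,.108)) for x in(-.047,-.059) for y in(.018,-.018)])
print('case front top',f(W(.05,.065,.116)),f(W(.05,-.065,.116)))
for y in(-.0926,-.0891): print('tip',f([.5107,y,.1245]),'shoulder',f([.5107,y,.1965]),'top',f([.5107,y,.2465]))
```

```text
rear 1 [297. 358.] [309. 372.] [309. 430.]
rear -1 [276. 332.] [288. 345.] [288. 403.]
front 1 [335. 346.] [323. 367.] [323. 425.]
front -1 [314. 319.] [302. 340.] [302. 398.]
bracket top [449. 344.] [400. 284.] [479. 333.] [430. 274.]
case front top [262. 494.] [ 95. 271.]
tip [304. 316.] shoulder [304. 152.] top [304.  32.]
tip [309. 321.] shoulder [310. 158.] top [310.  38.]
```

The projected sealer model agrees with the picture: the bracket and front-electrode corners are within about 1 px. The blade is upright above the gap at crop (313,308), roughly 1–2 mm towards -x and well inside the lead-in. I'll shift +1 mm in x and descend slowly, watching the force.

Request:
arm_command(steps=[[0,0,0.001,0.004,0,0,0],[0,0,0,0.004,0,0,0],[0,0,0,0.004,0,0,0],[0,0,0,0.004,0,0,0],[0,0,0,0,0,0,0]])

```text
t: 9.5
tcp_pos: [0.5118, -0.0937, 0.1962]
tcp_rot: [-3.14, -0.0, 1.517]
contact_force: [-0.1, 0.5, -0.8]
width: 0.015
grasp_force: 58.6
```

Request:
arm_command(steps=[[0,0,0,0.004,0,0,0],[0,0,0,0.004,0,0,0],[0,0,0,0.004,0,0,0],[0,0,0,0.004,0,0,0],[0,0,0,0,0,0,0]])

```text
t: 9.92
tcp_pos: [0.5119, -0.0937, 0.1803]
tcp_rot: [-3.14, -0.0, 1.517]
contact_force: [-0.5, 0.1, -0.7]
width: 0.0152
grasp_force: 58.6
```

Request:
arm_command(steps=[[0,0,0,0.003,0,0,0],[0,0,0,0.003,0,0,0],[0,0,0,0.002,0,0,0],[0,0,0,0,0,0,0],[0,0,0,0,0,0,0]])

```text
t: 10.33
tcp_pos: [0.5121, -0.0938, 0.173]
tcp_rot: [-3.141, -0.0, 1.517]
contact_force: [-2.1, -0.0, -1.3]
width: 0.0153
grasp_force: 58.5
```

```bash
cat > f.py <<'E'
import numpy as np
from h import *
F=[]
for i in range(4): bot.camera('scene'); F.append(bot.state()['contact_force'])
s=bot.state(); print(s['t'],s['tcp_pos'].round(4),'F',np.mean(F,0).round(2),np.std(F,0).round(2))
E
python3 f.py
```

```text
10.5333 [ 0.5122 -0.0938  0.1732] F [-1.7   0.3  -1.62] [0.66 0.43 0.46]
```

Request:
arm_command(steps=[[0,0,-0.0008,0,0,0,0],[0,0,0,0.002,0,0,0],[0,0,0,0.002,0,0,0],[0,0,0,0.002,0,0,0],[0,0,0,0,0,0,0]])

```text
t: 10.95
tcp_pos: [0.5117, -0.0937, 0.1671]
tcp_rot: [3.141, 0.0, 1.517]
contact_force: [-0.2, 0.3, -1.9]
width: 0.015
grasp_force: 58.5
```

```bash
python3 f.py
```

```text
11.15 [ 0.5116 -0.0937  0.1671] F [ 0.12 -0.13 -2.43] [0.42 0.35 0.23]
```

Request:
arm_command(steps=[[0,0,0,0.002,0,0,0],[0,0,0,0.002,0,0,0],[0,0,0,0.002,0,0,0],[0,0,0,0,0,0,0]])

```text
t: 11.48
tcp_pos: [0.5116, -0.0938, 0.1611]
tcp_rot: [3.141, 0.0, 1.517]
contact_force: [-0.1, -1.1, -0.8]
width: 0.0151
grasp_force: 58.7
```

```bash
python3 f.py
```

```text
11.6833 [ 0.5115 -0.0937  0.1611] F [ 0.23  0.61 -0.96] [0.32 0.49 0.26]
```

Request:
arm_command(steps=[[0,0,0,0.002,0,0,0],[0,0,0,0.002,0,0,0],[0,0,0,0.002,0,0,0],[0,0,0,0,0,0,0]])

```text
t: 12.02
tcp_pos: [0.5116, -0.0937, 0.1551]
tcp_rot: [3.141, 0.0, 1.517]
contact_force: [0.2, 0.4, 0.4]
width: 0.0152
grasp_force: 59.0
```

```bash
python3 f.py
```

```text
12.2167 [ 0.5116 -0.0937  0.1551] F [0.26 0.02 0.37] [0.17 0.44 0.35]
```

Request:
arm_command(steps=[[0,0,0,0.002,0,0,0],[0,0,0,0.002,0,0,0],[0,0,0,0.002,0,0,0],[0,0,0,0.002,0,0,0],[0,0,0,0,0,0,0]])

```text
t: 12.63
tcp_pos: [0.5117, -0.0937, 0.1473]
tcp_rot: [3.141, 0.0, 1.517]
contact_force: [-1.2, -0.7, 2.9]
width: 0.0156
grasp_force: 59.4
```

```bash
python3 f.py
```

```text
12.8333 [ 0.5116 -0.0937  0.1473] F [-0.    0.38  3.07] [0.3  0.5  0.32]
```

Request:
arm_command(steps=[[0,0,0,0.0015,0,0,0],[0,0,0,0.0015,0,0,0],[0,0,0,0,0,0,0],[0,0,0,0,0,0,0]])

```text
t: 13.17
tcp_pos: [0.5117, -0.0938, 0.1445]
tcp_rot: [3.141, 0.0, 1.517]
contact_force: [-0.2, -0.6, 5.0]
width: 0.0151
grasp_force: 59.7
```

```bash
python3 f.py
python3 - <<'E'
from h import *
s=np.mean([bot.camera('scene').astype(float) for _ in range(4)],0)
c=s[180:255,270:360];cv2.imwrite('pics/s5.png',np.clip(cv2.resize(c,None,fx=8,fy=8,interpolation=2)*1.7,0,255).astype('uint8'))
E
```

```text
13.3667 [ 0.5117 -0.0937  0.1445] F [-1.01  0.73  4.85] [0.42 0.54 0.28]
```

View pics/s5.png

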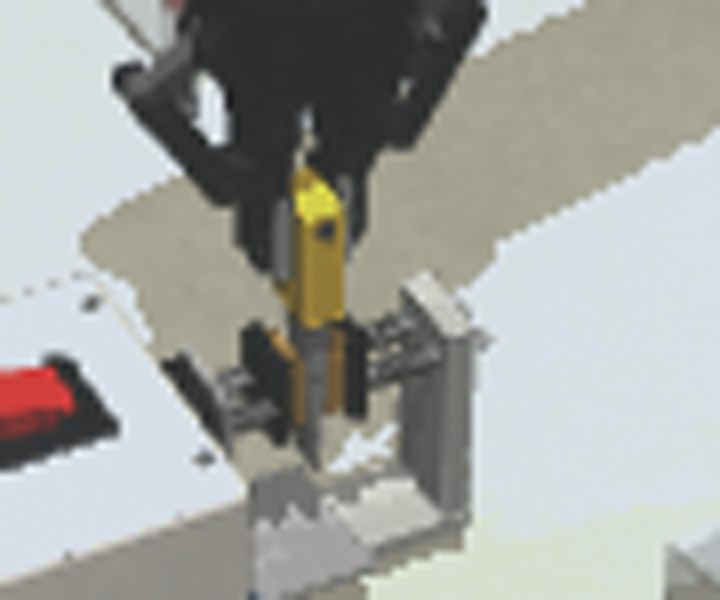

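The blade stands upright between both brass electrodes, with its lower end at crop (316,470). I predicted 316,475 for a centred tip, so it is about 1–2 mm off in y. The drag is about 5.5 N, the side forces nearly balance, and the rocker is off. Handing in.

```bash
python3 -c "
from rig import bot
print(bot.hand_in())"
```

```text
the job is handed in; nothing more can be done
None
```

I switched the sealer off and handed in the job still gripping the taper gauge, upright between both electrodes at about 5–6 N of drag; no verdict came back.

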